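Set out two powder lots with their test vessels

TASK

Set out the two powder lots for testing, each bottle directly behind the vessel it will fill, so that the lots cannot be mixed up: for the whiteness meter, put the aluminium powder cup in the round recess with its knurled lid squarely on top of it, and stand the black-capped bottle behind them in the hole of that same holder; for the particle sizer, lay the brass tube in the long recess of the other holder and stand the red-capped bottle in the hole behind it. Keep the bottles upright, and leave the white-capped bottle and the steel tamper standing where they are.

Things in the scene. Friction and masses are not known exactly. Their poses are not given: they have to be found in the camera images.
- cup_holder: Holder with a ROUND front recess. White plastic with black rubber in the hollows, fixed, 160 (its x) by 104 mm, turned up to 0.25 rad. Origin: underside centre; x points to the back. Rear block, x = +16 to +80 mm, 28 mm high: round bottle hole at x = +48, y = 0, 54 mm wide, floor 10 mm above the bench. Front plate 12.5 mm high: recess at x = -43, y = 0, 64 mm wide, floor 8 mm above the bench.
- tube_holder: Holder with a LONG front recess. White plastic with black rubber in the hollows, fixed, 160 (its x) by 104 mm, turned up to 0.25 rad. Origin: underside centre; x points to the back. Rear block, x = +16 to +80 mm, 28 mm high: round bottle hole at x = +48, y = 0, 47 mm wide, floor 10 mm above the bench. Front plate 12.5 mm high: recess at x = -43, y = 0, 88 mm along y by 26 mm, floor 7.5 mm above the bench.
- black_bottle_mid (a point): Glass sample bottle with a black screw cap, standing, 42 mm diameter, 95 mm high, about 110 g; straight body up to about 65 mm, then shoulder and a 34 mm cap. The point is on its axis, half-way up (47.5 mm above its foot).
- red_bottle_mid (a point): Smaller glass sample bottle with a red screw cap, standing, 35 mm diameter, 80 mm high, about 90 g; straight body up to about 55 mm, then shoulder and a 28 mm cap. The point is on its axis, half-way up (40 mm above its foot).
- cup_mid (a point): Open round aluminium powder cup, 55 mm outside diameter, 14 mm high, about 90 g, open side up. The point is on its axis, half-way up (7 mm above its foot).
- cup_lid_mid (a point): Knurled round metal lid of the powder cup, lying flat, 56 mm diameter, 14 mm high, ribbed edge and closed darker top, about 50 g. It rests on the cup's rim. The point is on its axis, half-way up (7 mm).
- tube_mid (a point): Brass sample tube, a plain yellow cylinder lying on the bench, 16 mm thick and 76 mm long, about 75 g; it does not roll. The point is at its middle, 8 mm above its underside; its y axis runs along the tube (either end may lead).
- white_bottle_mid (a point): Bystander, not to be moved: large glass sample bottle with a white screw cap, standing, 50 mm diameter, 105 mm high. The point is on its axis, half-way up.
- steel_tamper_mid (a point): Bystander, not to be moved: steel tamper standing on its foot, 23 mm diameter, 83 mm high. The point is on its axis, half-way up.
Things that resemble listed ones, but are neither listed nor needed, are in the scene too. What is shaped like the part that bears cup_mid but brown is not meant.

How it is judged (in metres and radians):
At the end, for the whole second after the job is handed in: Cup in the round recess, lid flat on it (centred within 9 mm), black-capped bottle in the hole behind; brass tube along the long recess (0.2 rad), red-capped bottle in the hole behind. All on their floors, within 8 mm of centre, upright within 0.15 rad, at rest (x of black_bottle_mid in the frame of cup_holder between 0.04 and 0.056 m and y of black_bottle_mid in the frame of cup_holder between -0.008 and 0.008 m and z of black_bottle_mid in the frame of cup_holder between 0.0545 and 0.0605 m and x of red_bottle_mid in the frame of tube_holder between 0.04 and 0.056 m and y of red_bottle_mid in the frame of tube_holder between -0.008 and 0.008 m and z of red_bottle_mid in the frame of tube_holder between 0.047 and 0.053 m and x of cup_mid in the frame of cup_holder between -0.051 and -0.035 m and y of cup_mid in the frame of cup_holder between -0.008 and 0.008 m and z of cup_mid in the frame of cup_holder between 0.0125 and 0.0175 m and x of tube_mid in the frame of tube_holder between -0.051 and -0.035 m and y of tube_mid in the frame of tube_holder between -0.008 and 0.008 m and z of tube_mid in the frame of tube_holder between 0.013 and 0.018 m and x of cup_lid_mid in the frame of cup_holder between -0.057 and -0.029 m and y of cup_lid_mid in the frame of cup_holder between -0.014 and 0.014 m and z of cup_lid_mid in the frame of cup_holder between 0.026 and 0.032 m and horizontal distance between cup_lid_mid and cup_mid below 0.009 m and angle between each of black_bottle_mid, red_bottle_mid, cup_mid, cup_lid_mid's own z axis and vertical below 0.15 rad and angle between the y axis of tube_mid and the y axis of tube_holder, either way round below 0.2 rad and linear speed of each of black_bottle, red_bottle, cup, cup_lid, tube below 0.02 m/s); the robot touches nothing.
It fails at once if the white-capped bottle or the tamper is shifted by more than 20 mm (distance of any of white_bottle_mid, steel_tamper_mid from where it was at the start of the episode above 0.02 m).
It fails at once if a sample bottle is tipped by more than about 35 degrees (angle between any of black_bottle_mid, red_bottle_mid's own z axis and vertical above 0.6 rad).
It also fails if it takes over 134 s, if anything falls off the work surface, if the arm or the gripper's body presses on something with over 40 N, if the wrist force passes 120 N, or if a joint passes its speed limit or range.

ROBOT

A 6-joint arm with a two-finger parallel gripper is mounted at the origin on a cart in front of the work surface, level with it; the furniture and walls round the work are solid. World frame = base frame: x ahead of the robot, y to its left, z up, the work surface at z = 0. Lengths are in mm, angles in rad, forces in N, time in s.
With the tool pointing down it reaches from about 375 to 825 mm from the base axis. Payload 5.5 kg.
Tool frame: the origin (TCP) lies midway between the tips of the shut fingers; the grasp point (between the pads) lies 19 mm behind it; x points along the fingers, y is the direction in which the jaws open and shut, and the axes are right-handed (so a half turn about x gives the same grasp; the last joint's range is limited). The gripper opens to 85 mm and grips with 20 to 120 N. Pads are 22 mm wide; open, the fingers measure 114 mm over their backs; the gripper's body (76 mm by 85 mm) begins 54 mm behind the grasp point. The pads swing forward as they close: fully open they stand 13 mm farther back than shut.
Start: joints at [1.28, 0.314, -0.047, 1.21, 0, 1.571], TCP at [172.028, 574.805, 231.299] pointing down, gripper open.
Joint ranges: [-2.67, 2.67], [-0.69, 1.73], [-1.03, 1.25], [-2.08, 2.16], [-1.42, 1.45], [-3.14, 3.14]. Speed limits (rad/s): [2.39, 2.39, 3.01, 3.14, 3.14, 3.14].

INTERFACE

Orientations are given as a rotation vector (axis times angle).
In Python, from station import arm gives the robot as it stands.
- The arm moves only by the shell command python3 -m crank 'ROWS'. ROWS is JSON, a list of rows, each an object of numbers: "x", "y", "z": the shift along the tool's x, y, z scaled (see below); "wx", "wy", "wz": the turn, a rotation vector about the tool's x, y, z scaled (see below); "jaw": the opening, from 0 (shut) to 1 (fully open). A call has 1 to 20 rows; each row is the pose to reach, as a shift and turn from the pose measured when the call began, along the tool's axes at that moment; what a row does not reach only later rows make up. The controller multiplies each number of a shift by 25 cm and each number of a turn by 90 degrees. A row lasts 1/8 s, in which the tool goes at most 62.5 mm and 10.7 degrees, less where a joint would pass 70% of its speed; a pose out of reach is approached as far as the arm can. A call with a number of a shift or a turn outside -1 to 1 is refused whole. A call with a gripper value outside its range is refused whole. The fingers move at their own pace and stop on an object; the grip force is fixed at half the most. Time passes only in rows, so rows that repeat a pose let the fingers close. It gives the time, the measured TCP pose, the force and the opening at its end, in the units of the state.
- arm.get_obs(): the state, without advancing time (a new reading comes with each control period).
- arm.get_image(name): name is "side" or "top"; returns a dict with "color" (400x640x3 uint8, red, green, blue), "depth" (400x640 float32, mm along the optical axis (not along the pixel's ray), 0 where there is no reading), "camera_matrix" (3x3 intrinsics, pixels), "D" ([k1, k2, p1, p2, k3] as OpenCV has them; the pictures are not rectified), "view" (4x4, takes a point from world to camera coordinates). Camera axes: x right, y down, z forward; pixel columns grow to the right and rows downward; lengths in mm; the calibration is good to about 2 mm. A picture is of the moment at which its call begins.
- arm.hand_in(): hands the job in, once; it reports no verdict.
The state is a dict: "time": time; "joint_positions": joint angles; "qd": joint speeds; "tau": joint torques, N m; "tool_pos": TCP position; "tcp_rot": TCP orientation; "wrist_force": force on the tool from outside, world axes, zero at the start; "ft_torque": the same for the moment, N m; "opening": finger opening in mm.
Only numpy, scipy, OpenCV 4.12 (cv2) and the standard library are available. Lean on these libraries where they do the work, as an engineer would, in place of code of your own. Each camera call takes 0.05 s, during which the arm holds its last target. There are 200 camera calls.

## Working session

There is one attempt and no reset: what is moved stays moved. The work goes in short steps, Python scripts to look and compute and a shell command to move; the robot and the scene stay as the last step left them, time stands still between calls to the robot, and variables do not carry over. Pictures are saved under pics/ and viewed, about 12 in all and at most 16, crops included, and the job is handed in when it is done.

```bash
mkdir -p pics; ls; python3 - <<'E'
from station import arm
import cv2,numpy as np
o=arm.get_obs()
for k,v in o.items(): print(k,np.round(v,3))
for n in("top","side"):
    d=arm.get_image(n); cv2.imwrite(f"pics/{n}0.png",d["color"][:,:,::-1])
    np.savez(f"pics/{n}0.npz",**d)
    print(n,np.round(d["camera_matrix"],1).tolist(),d["D"],np.round(d["view"],3).tolist())
E
```

```text
pics
time 0.0
joint_positions [ 1.28   0.314 -0.048  1.21  -0.     1.571]
qd [ 0.002 -0.001  0.001 -0.    -0.002  0.003]
tau [-0.0000e+00 -5.3958e+01  3.3975e+01  1.9000e-02  0.0000e+00  0.0000e+00]
tool_pos [171.866 574.272 230.45 ]
tcp_rot [ 0.227  1.559 -0.23 ]
wrist_force [ 0.349  0.601 -0.364]
ft_torque [ 0.005 -0.014  0.003]
opening 85.425
top [[362.4, 0.0, 323.6], [0.0, 362.4, 199.7], [0.0, 0.0, 1.0]] [-0.04194183  0.          0.          0.          0.        ] [[0.004, -1.0, -0.021, -27.998], [-0.994, -0.001, -0.106, 548.023], [0.106, 0.021, -0.994, 963.444], [0.0, 0.0, 0.0, 1.0]]
side [[489.9, 0.0, 322.7], [0.0, 489.9, 205.5], [0.0, 0.0, 1.0]] [-0.12447168  0.          0.          0.          0.        ] [[-0.906, -0.423, -0.01, 480.915], [-0.182, 0.41, -0.894, 186.077], [0.382, -0.808, -0.449, 1008.274], [0.0, 0.0, 0.0, 1.0]]
```

View pics/top0.png

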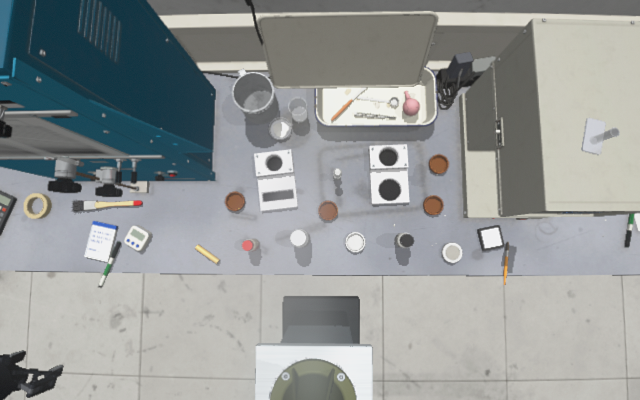

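View pics/side0.png

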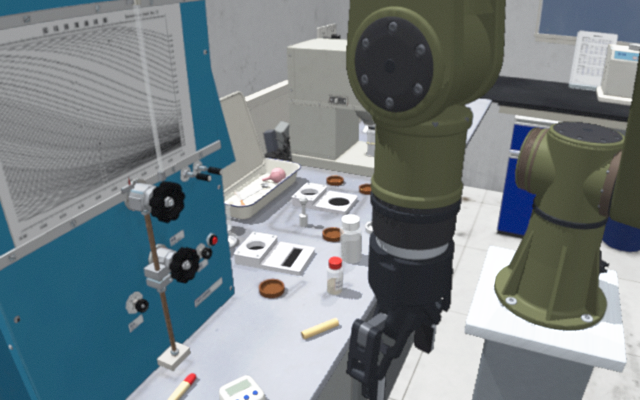

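Top view: tube_holder at ~(275,180), with the long recess; cup_holder at ~(389,174), with the round recess. Red bottle is at (249,245), white bottle (299,238), black bottle (405,241), brass tube (207,254) and tamper (337,178). Brown dishes at (235,202), (328,211), (433,205) and (438,165) are decoys. Two grey-white rounds, (355,242) and (452,252), could be the cup or the lid, so I'm taking an enlarged crop.

```bash
python3 - <<'E'
import cv2,numpy as np
i=cv2.imread("pics/top0.png")
a=cv2.resize(i[135:275,190:350],(800,700),interpolation=3)[:, :]
c=cv2.resize(i[215:275,330:480],(800,320),interpolation=3)
b=cv2.resize(i[135:275,190:480],(800,386),interpolation=3)
cv2.imwrite("pics/c1.png",np.vstack([c[:,:],b])[:706]if 0 else cv2.resize(np.vstack([c,b]),(680,600)))
E
```

```text
(no output)
```

View pics/c1.png

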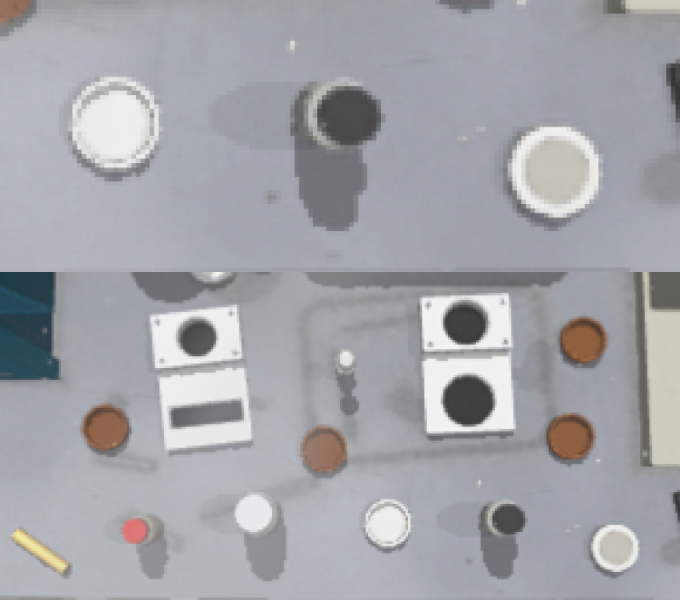

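Candidates: (355,242) is bright inside with a visible inner wall, so it is the open cup. (452,252) has a flush, darker top, so it is the lid. The brown dishes are ruled out. Next I measure everything.

```bash
cat >h.py <<'E'
import numpy as np,cv2
from station import arm
def load(n,f=None):
    d=dict(np.load(f)) if f else arm.get_image(n)
    d["bgr"]=np.ascontiguousarray(d["color"][:,:,::-1]); d["hsv"]=cv2.cvtColor(d["bgr"],cv2.COLOR_BGR2HSV); return d
def ray(d,px,z):
    px=np.float64(px).reshape(-1,1,2)
    n=cv2.undistortPoints(px,np.float64(d["camera_matrix"]),np.float64(d["D"]))[:,0]
    R=d["view"][:3,:3];t=d["view"][:3,3]; c=-R.T@t
    w=np.c_[n,np.ones(len(n))]@R
    return c+w*((z-c[2])/w[:,2])[:,None]
def blob(m,box,mina=15):
    "largest contour in box u0,v0,u1,v1; returns contour points (px)"
    u0,v0,u1,v1=box; k=np.zeros_like(m,np.uint8); k[v0:v1,u0:u1]=m[v0:v1,u0:u1]
    c=cv2.findContours(k,cv2.RETR_EXTERNAL,cv2.CHAIN_APPROX_NONE)[0]
    c=max(c,key=cv2.contourArea); f=np.zeros_like(k); cv2.drawContours(f,[c],-1,1,-1)
    v,u=np.nonzero(f); return np.c_[u,v].astype(float)
def rep(name,d,m,box,z):
    p=blob(m,box); W=ray(d,p,z)[:,:2]; c=W.mean(0)
    r=cv2.minAreaRect(W.astype(np.float32)); e=np.linalg.eigh(np.cov(W.T))
    a=np.arctan2(e[1][1,1],e[1][0,1])
    print(name,"c",c.round(1),"px",p.mean(0).round(1),"n",len(p),"rect",np.round(r[1],1),"rang",round(r[2],1),"axis",round(a,3),"rng",np.hypot(*c).round(0)); return c
E
python3 - <<'E'
from h import *
d=load("top","pics/top0.npz");H,S,V=[d["hsv"][...,i].astype(int) for i in range(3)]
dark=(V<85)
rep("black cap",d,dark&(V<75),(395,230,418,251),95)
rep("red cap",d,(S>110)&((H<8)|(H>170)),(238,236,260,256),80)
wh=(V>205)&(S<30)
rep("cup",d,wh|((V>190)&(S<25)),(340,228,372,258),14)
rep("lid",d,(S<22)&(V>165),(436,238,468,268),14)
rep("tube",d,(S>70)&(H>15)&(H<35),(190,240,225,268),8)
rep("wcap",d,(V>190)&(S<30),(288,228,310,250),105)
rep("cup hole",d,V<90,(376,143,402,172),28)
rep("cup recess",d,V<90,(374,172,405,204),12.5)
rep("tube hole",d,V<90,(262,150,287,174),28)
rep("tube recess",d,V<90,(255,184,298,207),12.5)
for n,b,z in(("cupfront",(366,171,412,208),12.5),("cuprear",(366,140,412,170),28),("tubefront",(252,177,302,214),12.5),("tuberear",(248,145,298,175),28)):
    rep(n,d,(V>175)&(S<35),b,z)
print(ray(d,[[337,173]],83), d["hsv"][242,340:372:2].tolist(), d["hsv"][252,438:468:2].tolist())
D=d["depth"]
for n,(u,v) in dict(cup=(355,242),lid=(452,252),black=(405,241),red=(249,245),tamp=(337,173),bench=(380,225)).items():
    n_=cv2.undistortPoints(np.float64([[[u,v]]]),np.float64(d["camera_matrix"]),np.float64(d["D"]))[0,0]
    print(n,(np.linalg.inv(d["view"])@np.r_[n_*D[v,u],D[v,u],1])[:3].round(1))
E
```

```text
black cap c [ 434.4 -229.7] px [403.6 241.9] n 20 rect [24.8  9.9] rang 40.2 axis -2.475 rng 491.0
red cap c [424.9 169.5] px [247.1 245. ] n 68 rect [20.5 21. ] rang 0.4 axis -2.369 rng 457.0
cup c [ 434.7 -112.9] px [355.  241.4] n 317 rect [52.  54.4] rang 44.9 axis 2.863 rng 449.0
lid c [ 405.  -376.5] px [451.5 252.5] n 960 rect [87.4 78.7] rang 90.0 axis 1.742 rng 553.0
tube c [399.4 299.8] px [206.5 253.4] n 136 rect [74.  14.4] rang 56.0 axis 0.982 rng 499.0
wcap c [445.4  36.6] px [297.6 237.2] n 212 rect [39.9 37.7] rang 0.3 axis 3.086 rng 447.0
cup hole c [ 668.2 -204.2] px [387.9 156.7] n 220 rect [42.4 44.5] rang 0.0 axis 1.214 rng 699.0
cup recess c [ 578.4 -209.2] px [389.3 189.6] n 330 rect [53.4 55.8] rang 0.1 axis 1.078 rng 615.0
tube hole c [651.4 113.4] px [273.5 162.7] n 130 rect [34.3 35.4] rang 45.2 axis 2.467 rng 661.0Traceback (most recent call last):
  File "<stdin>", line 14, in <module>
  File "h.py", line 19, in rep
    p=blob(m,box); W=ray(d,p,z)[:,:2]; c=W.mean(0)
  File "h.py", line 16, in blob
    c=max(c,key=cv2.contourArea); f=np.zeros_like(k); cv2.drawContours(f,[c],-1,1,-1)
ValueError: max() iterable argument is empty
```

```bash
python3 - <<'E'
from h import *
d=load("top","pics/top0.npz");H,S,V=[d["hsv"][...,i].astype(int) for i in range(3)]
print("black col",V[241,393:418].tolist(),"lid",[tuple(x) for x in d["hsv"][252,438:468:3].tolist()])
print("recess row",V[195,255:300].tolist()); print("cuprecess",V[189,372:408].tolist())
rep("black cap",d,V<100,(399,233,417,248),95)
rep("lid",d,(S<30)&(V>172),(439,240,466,266),14)
rep("cup hole",d,V<150,(376,143,402,169),28)
rep("cup recess",d,V<150,(374,174,405,204),12.5)
rep("tube hole",d,V<150,(262,150,287,172),28)
rep("tube recess",d,V<150,(260,186,297,206),12.5)
for n,b,z in(("cupfront",(366,171,412,208),12.5),("cuprear",(366,140,412,170),28),("tubefront",(252,177,302,214),12.5),("tuberear",(248,145,298,175),28)):
    rep(n,d,(V>195)&(S<35),b,z)
print(ray(d,[[337,173]],83))
D=d["depth"]
for n,(u,v) in dict(cup=(355,242),lid=(452,252),black=(405,241),red=(249,245),tamp=(337,173),bench=(380,225)).items():
    n_=cv2.undistortPoints(np.float64([[[u,v]]]),np.float64(d["camera_matrix"]),np.float64(d["D"]))[0,0]
    print(n,(np.linalg.inv(d["view"])@np.r_[n_*D[v,u],D[v,u],1])[:3].round(1))
E
```

```text
black col [164, 142, 103, 101, 137, 189, 178, 85, 78, 74, 74, 75, 76, 75, 76, 75, 76, 75, 73, 72, 91, 144, 170, 173, 173] lid [(109, 17, 167), (113, 8, 129), (30, 1, 238), (25, 14, 197), (23, 15, 198), (24, 13, 198), (21, 17, 199), (23, 10, 198), (114, 7, 181), (113, 18, 172)]
recess row [183, 182, 180, 177, 224, 238, 225, 163, 108, 98, 100, 102, 104, 105, 107, 108, 110, 113, 113, 114, 116, 117, 119, 120, 122, 122, 123, 123, 123, 122, 124, 123, 122, 123, 122, 123, 121, 122, 158, 225, 233, 204, 184, 184, 183]
cuprecess [241, 241, 241, 241, 242, 239, 174, 86, 63, 64, 64, 66, 65, 65, 65, 65, 64, 64, 65, 67, 64, 64, 64, 65, 64, 67, 64, 69, 129, 204, 242, 241, 240, 240, 240, 241]
black cap c [ 438.5 -237.2] px [406.5 240.3] n 128 rect [27.6 32.8] rang 0.1 axis 1.448 rng 499.0
lid c [ 405.8 -378.8] px [452.3 252.2] n 335 rect [55.2 51.6] rang 90.0 axis 1.623 rng 555.0
cup hole c [ 669.1 -204.7] px [388.1 156.4] n 274 rect [48.1 50.1] rang 0.0 axis 2.259 rng 700.0
cup recess c [ 578.9 -209. ] px [389.2 189.4] n 372 rect [56.9 59.8] rang 44.7 axis 2.794 rng 615.0
tube hole c [652.2 113.2] px [273.6 162.5] n 206 rect [42.8 42. ] rang 1.0 axis -2.605 rng 662.0
tube recess c [562.3 102.7] px [277.6 195.2] n 248 rect [23.4 83.6] rang 6.4 axis 1.693 rng 572.0
cupfront c [ 585.8 -209.8] px [389.5 187. ] n 1170 rect [ 87.8 104.9] rang 2.5 axis 1.618 rng 622.0
cuprear c [ 670.3 -206.4] px [388.6 156. ] n 876 rect [ 65.5 105.1] rang 2.6 axis 1.612 rng 701.0
tubefront c [568.4 104.3] px [277.  193.1] n 1155 rect [ 87.4 105.6] rang 6.6 axis 1.68 rng 578.0
tuberear c [653.3 114.2] px [273.2 162.1] n 855 rect [ 65.2 104.7] rang 7.1 axis 1.665 rng 663.0
[[612.33050599 -62.35186441  83.        ]]
cup [ 4.329e+02 -1.137e+02  3.000e-01]
lid [ 406.2 -379.    10.8]
black [ 436.6 -233.9   92.8]
red [424.7 165.3  76.3]
tamp [613.5 -62.5  76.3]
bench [ 480.3 -183.7   -0.5]
```

Checks are consistent: hole-to-recess spacing is 90.3 and 90.5 mm (nominal 91), and the yaws are 0.047 for the cup holder and 0.118 for the tube holder. Next is a helper that turns a target into rows, starting with the tube.

```bash
cat >g.py <<'E'
import sys,numpy as np
from station import arm
from scipy.spatial.transform import Rotation as Ro
# usage: g.py x y z jawyaw ; prints shift (units) and turn for keeping tool down
def go(x,y,z,yaw):
    o=arm.get_obs();R=Ro.from_rotvec(o["tcp_rot"]);p=np.array(o["tool_pos"])
    M=R.as_matrix(); j=M[:,1]; cur=np.arctan2(j[1],j[0])
    best=None
    dy=(yaw-cur+np.pi/2)%np.pi-np.pi/2
    xd=np.array([0,0,-1.]);
    out=[]
    for d in (dy,dy-np.sign(dy)*np.pi):
        yd=np.array([np.cos(cur+d),np.sin(cur+d),0]); T=np.c_[xd,yd,np.cross(xd,yd)]
        w=(R.inv()*Ro.from_matrix(T)).as_rotvec(); out.append(np.round(w/(np.pi/2),3).tolist())
    s=R.inv().apply(np.array([x,y,z])-p)/250
    print("jaw yaw now",cur.round(3),"pos",p.round(1),"q",np.round(o["joint_positions"],2).tolist(),"open",round(o["opening"],1),"F",np.round(o["wrist_force"],1))
    print("shift",np.round(s,3).tolist(),"turn",out[0],"alt",out[1])
a=list(map(float,sys.argv[1:]))
for i in range(0,len(a),4): go(*a[i:i+4])
E
python3 g.py 399.4 299.8 120 -0.589  399.4 299.8 5 -0.589
```

```text
jaw yaw now 1.28 pos [171.9 574.3 230.5] q [1.28, 0.31, -0.05, 1.21, 0.0, 1.57] open 85.4 F [-0.3 -0.9 -0.5]
shift [0.443, -0.79, 1.187] turn [-0.81, -0.001, 0.001] alt [1.19, 0.001, 0.001]
jaw yaw now 1.28 pos [171.9 574.3 230.5] q [1.28, 0.31, -0.05, 1.21, 0.0, 1.57] open 85.4 F [-0.3 -0.9 -0.5]
shift [0.903, -0.79, 1.187] turn [-0.81, -0.001, 0.001] alt [1.19, 0.001, 0.001]
```

```bash
python3 -m crank '[{"x":0.1,"y":-0.4,"z":0.6,"wx":0.6,"jaw":1},{"x":0.1,"y":-0.4,"z":0.6,"wx":0.6,"jaw":1},{"x":0.1,"y":-0.4,"z":0.6,"wx":0.6,"jaw":0.7},{"x":0.1,"y":-0.4,"z":0.6,"wx":0.6,"jaw":0.7},{"x":0.1,"y":-0.4,"z":0.6,"wx":0.6,"jaw":0.7},{"x":0.1,"y":-0.4,"z":0.6,"wx":0.6,"jaw":0.7},{"x":0.1,"y":-0.4,"z":0.6,"wx":0.6,"jaw":0.7}]'; python3 g.py 399.4 299.8 100 -0.589  399.4 299.8 5 -0.589
```

```text
jaw yaw now 1.28 pos [171.9 574.3 230.5] q [1.28, 0.31, -0.05, 1.21, 0.0, 1.57] open 85.4 F [-0.3 -0.9 -0.5]
shift [0.523, -0.79, 1.187] turn [-0.81, -0.001, 0.001] alt [1.19, 0.001, 0.001]
jaw yaw now 1.28 pos [171.9 574.3 230.5] q [1.28, 0.31, -0.05, 1.21, 0.0, 1.57] open 85.4 F [-0.3 -0.9 -0.5]
shift [0.903, -0.79, 1.187] turn [-0.81, -0.001, 0.001] alt [1.19, 0.001, 0.001]invalid input at $[0]: expected keys x, y, z, wx, wy, wz, jaw
```

All keys are required in every row.

```bash
python3 -m crank '[{"x":0.1,"y":-0.4,"z":0.6,"wx":0.6,"wy":0,"wz":0,"jaw":0.7},{"x":0.1,"y":-0.4,"z":0.6,"wx":0.6,"wy":0,"wz":0,"jaw":0.7},{"x":0.1,"y":-0.4,"z":0.6,"wx":0.6,"wy":0,"wz":0,"jaw":0.7},{"x":0.1,"y":-0.4,"z":0.6,"wx":0.6,"wy":0,"wz":0,"jaw":0.7},{"x":0.1,"y":-0.4,"z":0.6,"wx":0.6,"wy":0,"wz":0,"jaw":0.7},{"x":0.1,"y":-0.4,"z":0.6,"wx":0.6,"wy":0,"wz":0,"jaw":0.7},{"x":0.1,"y":-0.4,"z":0.6,"wx":0.6,"wy":0,"wz":0,"jaw":0.7}]'; python3 g.py 399.4 299.8 100 -0.589  399.4 299.8 5 -0.589
```

```text
time: 0.98
tool_pos: [286.7, 435.4, 205.5]
tcp_rot: [0.953, 1.351, -0.956]
wrist_force: [-0.2, 0.3, 0.4]
opening: 59.8
jaw yaw now 0.341 pos [286.7 435.4 205.5] q [0.99, 0.18, -0.28, 1.11, -0.0, 2.22] open 59.8 F [-0.2  0.3  0.4]
shift [0.423, 0.244, 0.661] turn [0.592, 0.001, 0.0] alt [-1.408, -0.0, 0.002]
jaw yaw now 0.341 pos [286.7 435.4 205.5] q [0.99, 0.18, -0.28, 1.11, -0.0, 2.22] open 59.8 F [-0.2  0.3  0.4]
shift [0.803, 0.244, 0.661] turn [0.592, 0.001, 0.0] alt [-1.408, -0.0, 0.002]
```

```bash
python3 -m crank '[{"x":0.42,"y":0.244,"z":0.661,"wx":0.592,"wy":0,"wz":0,"jaw":0.6},{"x":0.42,"y":0.244,"z":0.661,"wx":0.592,"wy":0,"wz":0,"jaw":0.6},{"x":0.42,"y":0.244,"z":0.661,"wx":0.592,"wy":0,"wz":0,"jaw":0.6},{"x":0.42,"y":0.244,"z":0.661,"wx":0.592,"wy":0,"wz":0,"jaw":0.6},{"x":0.42,"y":0.244,"z":0.661,"wx":0.592,"wy":0,"wz":0,"jaw":0.6},{"x":0.42,"y":0.244,"z":0.661,"wx":0.592,"wy":0,"wz":0,"jaw":0.6},{"x":0.42,"y":0.244,"z":0.661,"wx":0.592,"wy":0,"wz":0,"jaw":0.6},{"x":0.6,"y":0.244,"z":0.661,"wx":0.592,"wy":0,"wz":0,"jaw":0.6},{"x":0.6,"y":0.244,"z":0.661,"wx":0.592,"wy":0,"wz":0,"jaw":0.6}]'; python3 g.py  399.4 299.8 5 -0.589; python3 - <<'E'
from h import *
d=load("side"); t=load("top")
cv2.imwrite("pics/s1.png",np.hstack([cv2.resize(d["bgr"][240:400,230:430],(500,400),interpolation=2),cv2.resize(t["bgr"][200:300,150:275][:, :75],(300,400),interpolation=2)]))
E
```

```text
time: 2.1
tool_pos: [396.8, 298.5, 53.5]
tcp_rot: [1.619, 0.87, -1.632]
wrist_force: [-1.0, -0.1, -0.9]
opening: 50.9
jaw yaw now -0.586 pos [396.8 298.5  53.5] q [0.65, 0.28, -0.54, 0.76, -0.0, 2.8] open 50.9 F [-1.  -0.1 -0.9]
shift [0.194, 0.006, -0.012] turn [0.002, 0.005, 0.001] alt [-1.998, -0.001, 0.007]
```

View pics/s1.png

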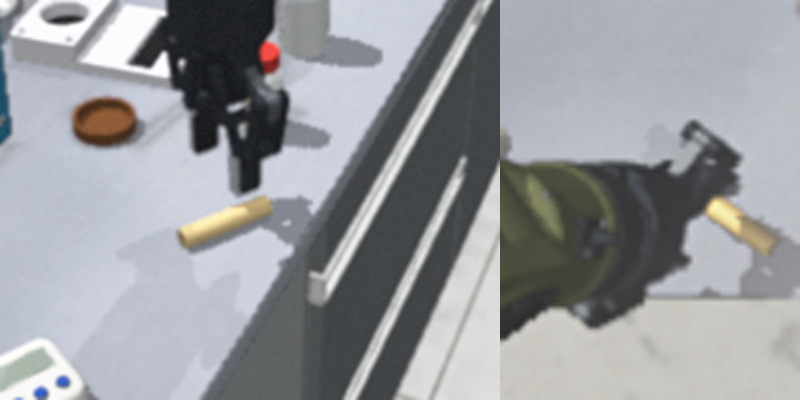

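Side crop: the open jaws hover just above the tube and straddle it. I'm descending and gripping, watching the force.

```bash
python3 -m crank '[{"x":0.1,"y":0.006,"z":-0.012,"wx":0,"wy":0,"wz":0,"jaw":0.6},{"x":0.19,"y":0.006,"z":-0.012,"wx":0,"wy":0,"wz":0,"jaw":0.6},{"x":0.194,"y":0.006,"z":-0.012,"wx":0,"wy":0,"wz":0,"jaw":0.6},{"x":0.194,"y":0.006,"z":-0.012,"wx":0,"wy":0,"wz":0,"jaw":0},{"x":0.194,"y":0.006,"z":-0.012,"wx":0,"wy":0,"wz":0,"jaw":0},{"x":0.194,"y":0.006,"z":-0.012,"wx":0,"wy":0,"wz":0,"jaw":0},{"x":0.194,"y":0.006,"z":-0.012,"wx":0,"wy":0,"wz":0,"jaw":0},{"x":0.194,"y":0.006,"z":-0.012,"wx":0,"wy":0,"wz":0,"jaw":0}]'; python3 g.py  562.3 102.7 60 0.118
```

```text
time: 3.2
tool_pos: [402.8, 302.3, 9.3]
tcp_rot: [1.627, 0.871, -1.627]
wrist_force: [-0.7, -1.1, 6.6]
opening: 13.5
jaw yaw now -0.587 pos [402.8 302.3   9.3] q [0.64, 0.34, -0.57, 0.66, -0.0, 2.8] open 13.5 F [-0.7 -1.1  6.6]
shift [-0.202, 0.974, 0.311] turn [-0.449, 0.0, -0.0] alt [1.551, -0.001, -0.0]
```

```bash
python3 -m crank '[{"x":0,"y":0,"z":0,"wx":0,"wy":0,"wz":0,"jaw":0.5},{"x":0,"y":0,"z":0,"wx":0,"wy":0,"wz":0,"jaw":0.5},{"x":0,"y":0,"z":0,"wx":0,"wy":0,"wz":0,"jaw":0.5},{"x":0.018,"y":0,"z":0,"wx":0,"wy":0,"wz":0,"jaw":0.5},{"x":0.018,"y":0,"z":0,"wx":0,"wy":0,"wz":0,"jaw":0.5},{"x":0.018,"y":0,"z":0,"wx":0,"wy":0,"wz":0,"jaw":0.5}]'; python3 g.py  399.4 299.8 4 -0.588
python3 - <<'E'
from h import *
d=load("side")
cv2.imwrite("pics/s2.png",cv2.resize(d["bgr"][270:370,270:400],(650,500),interpolation=2))
E
```

```text
time: 3.95
tool_pos: [402.6, 302.2, 4.5]
tcp_rot: [1.626, 0.871, -1.627]
wrist_force: [-0.1, 0.1, -0.5]
opening: 42.5
jaw yaw now -0.587 pos [402.6 302.2   4.5] q [0.64, 0.35, -0.58, 0.65, -0.0, 2.8] open 42.5 F [-0.1  0.1 -0.5]
shift [0.002, -0.006, 0.015] turn [0.001, 0.0, -0.0] alt [-1.999, 0.001, 0.001]
```

View pics/s2.png

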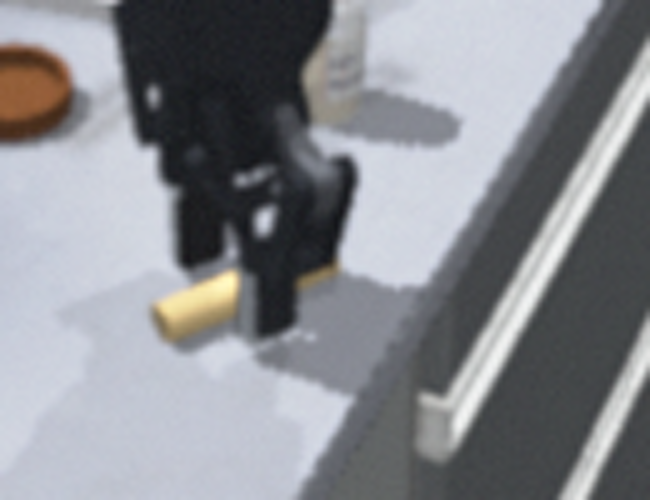

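The crop shows the tube lying between the fingers, near its middle. I'm closing here, a little lower.

```bash
python3 -m crank '[{"x":0.006,"y":-0.006,"z":0.014,"wx":0,"wy":0,"wz":0,"jaw":0.5},{"x":0.006,"y":-0.006,"z":0.014,"wx":0,"wy":0,"wz":0,"jaw":0.3},{"x":0.006,"y":-0.006,"z":0.014,"wx":0,"wy":0,"wz":0,"jaw":0},{"x":0.006,"y":-0.006,"z":0.014,"wx":0,"wy":0,"wz":0,"jaw":0},{"x":0.006,"y":-0.006,"z":0.014,"wx":0,"wy":0,"wz":0,"jaw":0},{"x":0.006,"y":-0.006,"z":0.014,"wx":0,"wy":0,"wz":0,"jaw":0}]'; python3 g.py  562.3 102.7 60 0.118
```

```text
time: 4.75
tool_pos: [399.5, 300.1, 3.3]
tcp_rot: [1.627, 0.871, -1.627]
wrist_force: [-1.6, -1.4, 5.3]
opening: 14.1
jaw yaw now -0.587 pos [399.5 300.1   3.3] q [0.64, 0.34, -0.59, 0.64, -0.0, 2.8] open 14.1 F [-1.6 -1.4  5.3]
shift [-0.226, 0.98, 0.297] turn [-0.449, 0.0, -0.0] alt [1.551, -0.0, -0.001]
```

```bash
python3 -m crank '[{"x":-0.2,"y":0,"z":0,"wx":0,"wy":0,"wz":0,"jaw":0},{"x":-0.3,"y":0.1,"z":0.03,"wx":0,"wy":0,"wz":0,"jaw":0},{"x":-0.3,"y":0.3,"z":0.1,"wx":-0.1,"wy":0,"wz":0,"jaw":0},{"x":-0.3,"y":0.5,"z":0.15,"wx":-0.2,"wy":0,"wz":0,"jaw":0},{"x":-0.3,"y":0.7,"z":0.2,"wx":-0.3,"wy":0,"wz":0,"jaw":0},{"x":-0.3,"y":0.85,"z":0.25,"wx":-0.4,"wy":0,"wz":0,"jaw":0},{"x":-0.226,"y":0.98,"z":0.297,"wx":-0.449,"wy":0,"wz":0,"jaw":0},{"x":-0.226,"y":0.98,"z":0.297,"wx":-0.449,"wy":0,"wz":0,"jaw":0},{"x":-0.226,"y":0.98,"z":0.297,"wx":-0.449,"wy":0,"wz":0,"jaw":0}]'; python3 g.py  562.3 102.7 14 0.118
python3 - <<'E'
from h import *
d=load("side")
cv2.imwrite("pics/s3.png",cv2.resize(d["bgr"][200:300,230:360],(650,500),interpolation=2))
E
```

```text
time: 5.88
tool_pos: [561.8, 102.9, 59.7]
tcp_rot: [1.122, 1.263, -1.123]
wrist_force: [-0.6, -0.1, 0.0]
opening: 13.6
jaw yaw now 0.117 pos [561.8 102.9  59.7] q [0.18, 0.39, -0.36, 0.83, -0.0, 1.63] open 13.6 F [-0.6 -0.1  0. ]
shift [0.183, 0.002, 0.001] turn [-0.0, 0.0, 0.0] alt [2.0, 0.001, -0.0]
```

View pics/s3.png

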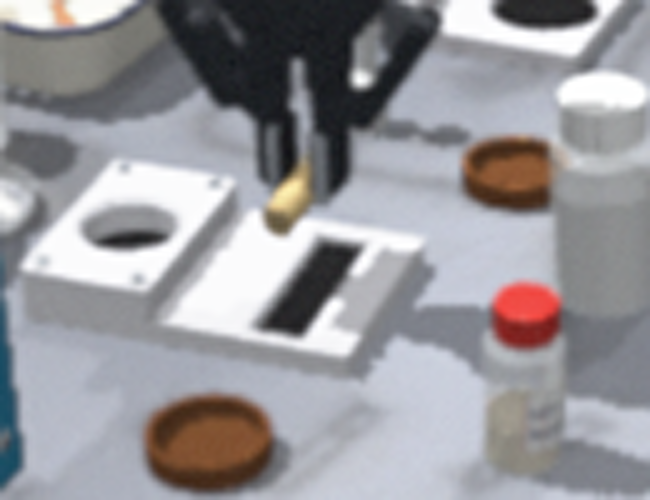

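The tube is held level over the long recess. Lowering and releasing.

```bash
python3 -m crank '[{"x":0.1,"y":0.002,"z":0.001,"wx":0,"wy":0,"wz":0,"jaw":0},{"x":0.16,"y":0.002,"z":0.001,"wx":0,"wy":0,"wz":0,"jaw":0},{"x":0.183,"y":0.002,"z":0.001,"wx":0,"wy":0,"wz":0,"jaw":0},{"x":0.185,"y":0.002,"z":0.001,"wx":0,"wy":0,"wz":0,"jaw":0},{"x":0.185,"y":0.002,"z":0.001,"wx":0,"wy":0,"wz":0,"jaw":0},{"x":0.185,"y":0.002,"z":0.001,"wx":0,"wy":0,"wz":0,"jaw":0.4},{"x":0.185,"y":0.002,"z":0.001,"wx":0,"wy":0,"wz":0,"jaw":0.6},{"x":0.185,"y":0.002,"z":0.001,"wx":0,"wy":0,"wz":0,"jaw":0.6},{"x":-0.2,"y":0,"z":0,"wx":0,"wy":0,"wz":0,"jaw":0.6},{"x":-0.4,"y":0,"z":0,"wx":0,"wy":0,"wz":0,"jaw":0.6},{"x":-0.4,"y":0,"z":0,"wx":0,"wy":0,"wz":0,"jaw":0.6}]'; python3 g.py  424.9 169.5 150 0.118 424.9 169.5 28 0.118
python3 - <<'E'
from h import *
d=load("top"); 
cv2.imwrite("pics/t4.png",cv2.resize(d["bgr"][140:270,195:355],(640,520),interpolation=2)); s=load("side")
H,S,V=[s["hsv"][...,i].astype(int) for i in range(3)]
rep("tube(side) ",s,(S>60)&(H>13)&(H<35),(255,230,325,290),15.5)
E
```

```text
time: 7.3
tool_pos: [564.3, 103.7, 164.7]
tcp_rot: [1.125, 1.258, -1.117]
wrist_force: [1.1, 0.5, -0.4]
opening: 51.3
jaw yaw now 0.118 pos [564.3 103.7 164.7] q [0.18, 0.29, -0.23, 1.04, -0.0, 1.63] open 51.3 F [ 1.1  0.5 -0.4]
shift [0.055, -0.523, -0.327] turn [0.0, 0.0, -0.004] alt [-2.0, 0.006, 0.0]
jaw yaw now 0.118 pos [564.3 103.7 164.7] q [0.18, 0.29, -0.23, 1.04, -0.0, 1.63] open 51.3 F [ 1.1  0.5 -0.4]
shift [0.543, -0.526, -0.327] turn [0.0, 0.0, -0.004] alt [-2.0, 0.006, 0.0]
tube(side)  c [559.9 106.1] px [291.7 254.9] n 164 rect [19.9 92.9] rang 6.8 axis 1.735 rng 570.0
```

View pics/t4.png

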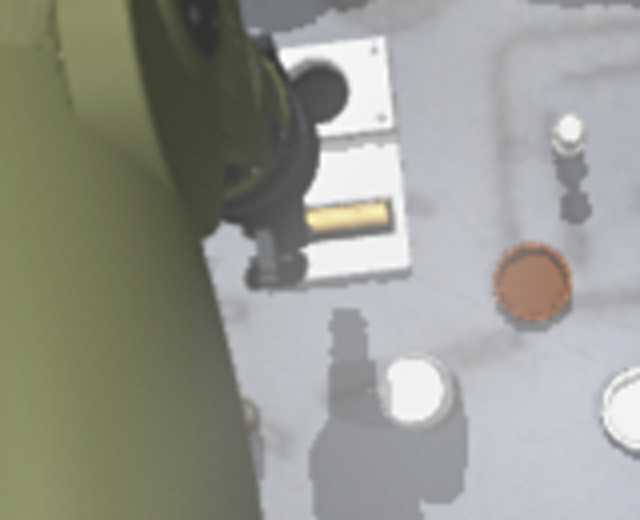

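The tube lies in the long recess, parallel to it. Next the red bottle.

```bash
python3 -m crank '[{"x":0,"y":-0.25,"z":-0.15,"wx":0,"wy":0,"wz":0,"jaw":0.8},{"x":0.03,"y":-0.45,"z":-0.3,"wx":0,"wy":0,"wz":0,"jaw":0.8},{"x":0.05,"y":-0.523,"z":-0.322,"wx":0,"wy":0,"wz":0,"jaw":0.8},{"x":0.05,"y":-0.523,"z":-0.322,"wx":0,"wy":0,"wz":0,"jaw":0.8},{"x":0.05,"y":-0.523,"z":-0.322,"wx":0,"wy":0,"wz":0,"jaw":0.8},{"x":0.2,"y":-0.525,"z":-0.322,"wx":0,"wy":0,"wz":0,"jaw":0.8},{"x":0.4,"y":-0.525,"z":-0.322,"wx":0,"wy":0,"wz":0,"jaw":0.8},{"x":0.57,"y":-0.525,"z":-0.322,"wx":0,"wy":0,"wz":0,"jaw":0.8},{"x":0.57,"y":-0.525,"z":-0.322,"wx":0,"wy":0,"wz":0,"jaw":0.8},{"x":0.57,"y":-0.525,"z":-0.322,"wx":0,"wy":0,"wz":0,"jaw":0.8},{"x":0.57,"y":-0.525,"z":-0.322,"wx":0,"wy":0,"wz":0,"jaw":0.3},{"x":0.57,"y":-0.525,"z":-0.322,"wx":0,"wy":0,"wz":0,"jaw":0.3},{"x":0.57,"y":-0.525,"z":-0.322,"wx":0,"wy":0,"wz":0,"jaw":0.3},{"x":0.57,"y":-0.525,"z":-0.322,"wx":0,"wy":0,"wz":0,"jaw":0.3},{"x":0.57,"y":-0.525,"z":-0.322,"wx":0,"wy":0,"wz":0,"jaw":0.3}]'; python3 g.py 652.5 113.2 150 0.118
python3 - <<'E'
from h import *
d=load("side")
cv2.imwrite("pics/s5.png",cv2.resize(d["bgr"][170:310,240:420],(720,560),interpolation=2))
E
```

```text
time: 9.28
tool_pos: [426.7, 168.8, 21.8]
tcp_rot: [1.127, 1.257, -1.115]
wrist_force: [0.6, -1.2, 6.5]
opening: 33.4
jaw yaw now 0.118 pos [426.7 168.8  21.8] q [0.38, 0.24, -0.67, 0.64, -0.0, 1.83] open 33.4 F [ 0.6 -1.2  6.5]
shift [-0.505, 0.875, 0.327] turn [0.0, -0.0, -0.006] alt [-2.0, 0.009, -0.0]
```

View pics/s5.png

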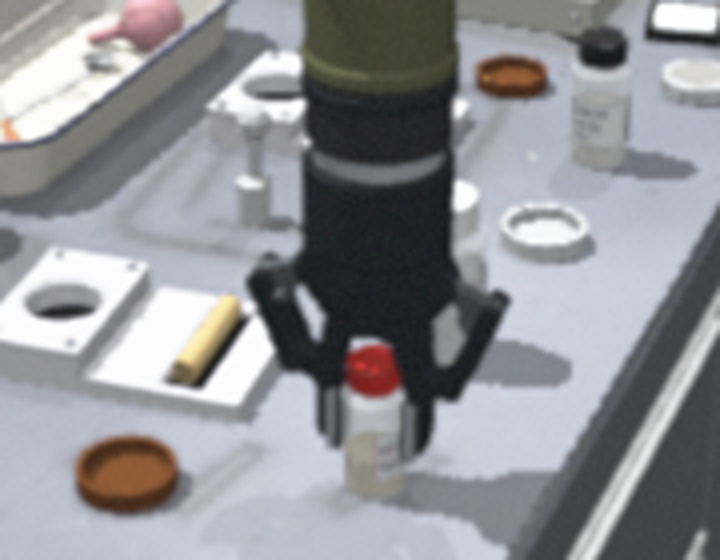

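Red bottle gripped upright (33.4 reading for 35 mm; the reading ran about 1.9 mm low on the tube too). Lift and carry.

```bash
python3 -m crank '[{"x":-0.15,"y":0,"z":0,"wx":0,"wy":0,"wz":0,"jaw":0.2},{"x":-0.35,"y":0,"z":0,"wx":0,"wy":0,"wz":0,"jaw":0.2},{"x":-0.45,"y":0.1,"z":0.04,"wx":0,"wy":0,"wz":0,"jaw":0.2},{"x":-0.45,"y":0.25,"z":0.1,"wx":0,"wy":0,"wz":0,"jaw":0.2},{"x":-0.45,"y":0.4,"z":0.16,"wx":0,"wy":0,"wz":0,"jaw":0.2},{"x":-0.45,"y":0.55,"z":0.22,"wx":0,"wy":0,"wz":0,"jaw":0.2},{"x":-0.45,"y":0.7,"z":0.27,"wx":0,"wy":0,"wz":0,"jaw":0.2},{"x":-0.45,"y":0.82,"z":0.31,"wx":0,"wy":0,"wz":0,"jaw":0.2},{"x":-0.45,"y":0.875,"z":0.327,"wx":0,"wy":0,"wz":0,"jaw":0.2},{"x":-0.4,"y":0.875,"z":0.327,"wx":0,"wy":0,"wz":0,"jaw":0.2},{"x":-0.3,"y":0.875,"z":0.327,"wx":0,"wy":0,"wz":0,"jaw":0.2},{"x":-0.3,"y":0.875,"z":0.327,"wx":0,"wy":0,"wz":0,"jaw":0.2},{"x":-0.3,"y":0.875,"z":0.327,"wx":0,"wy":0,"wz":0,"jaw":0.2}]'; python3 g.py 652.5 113.2 32 0.118
python3 - <<'E'
from h import *
d=load("side")
cv2.imwrite("pics/s6.png",cv2.resize(d["bgr"][150:290,200:380],(720,560),interpolation=2))
E
```

```text
time: 10.95
tool_pos: [652.4, 113.6, 99.2]
tcp_rot: [1.126, 1.257, -1.114]
wrist_force: [0.2, -0.7, -1.0]
opening: 33.4
jaw yaw now 0.119 pos [652.4 113.6  99.2] q [0.17, 0.5, -0.09, 0.98, -0.0, 1.62] open 33.4 F [ 0.2 -0.7 -1. ]
shift [0.269, -0.002, 0.002] turn [0.0, -0.0, -0.006] alt [-2.0, 0.009, -0.0]
```

View pics/s6.png

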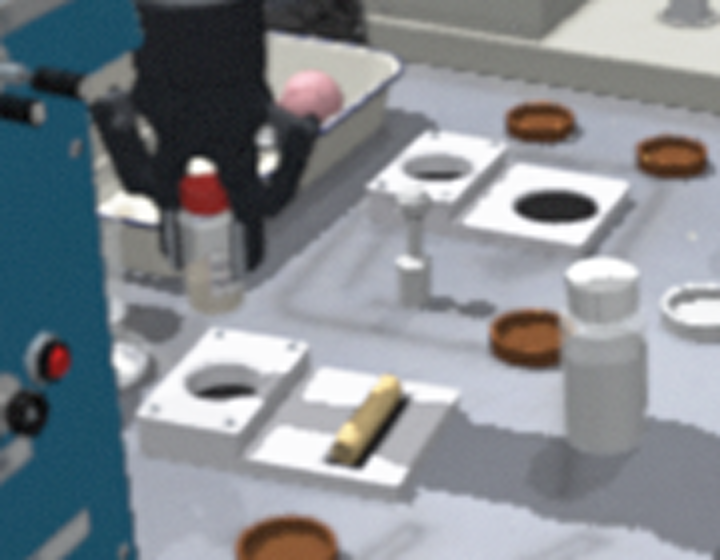

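Bottle is held upright above the hole. Lowering.

```bash
python3 -m crank '[{"x":0.1,"y":-0.002,"z":0.002,"wx":0,"wy":0,"wz":0,"jaw":0.2},{"x":0.18,"y":-0.002,"z":0.002,"wx":0,"wy":0,"wz":0,"jaw":0.2},{"x":0.24,"y":-0.002,"z":0.002,"wx":0,"wy":0,"wz":0,"jaw":0.2},{"x":0.265,"y":-0.002,"z":0.002,"wx":0,"wy":0,"wz":0,"jaw":0.2},{"x":0.265,"y":-0.002,"z":0.002,"wx":0,"wy":0,"wz":0,"jaw":0.2},{"x":0.265,"y":-0.002,"z":0.002,"wx":0,"wy":0,"wz":0,"jaw":0.2}]'; python3 g.py 652.5 113.2 32 0.118
```

```text
time: 11.75
tool_pos: [653.9, 113.3, 34.3]
tcp_rot: [1.128, 1.255, -1.113]
wrist_force: [-0.1, -0.0, -0.7]
opening: 33.2
jaw yaw now 0.119 pos [653.9 113.3  34.3] q [0.17, 0.55, -0.15, 0.85, -0.0, 1.62] open 33.2 F [-0.1 -0.  -0.7]
shift [0.009, -0.006, -0.0] turn [0.0, -0.0, -0.007] alt [-2.0, 0.012, -0.001]
```

```bash
python3 -m crank '[{"x":0.008,"y":-0.005,"z":0,"wx":0,"wy":0,"wz":0,"jaw":0.2},{"x":0.008,"y":-0.005,"z":0,"wx":0,"wy":0,"wz":0,"jaw":0.2},{"x":0.008,"y":-0.005,"z":0,"wx":0,"wy":0,"wz":0,"jaw":0.5},{"x":0.008,"y":-0.005,"z":0,"wx":0,"wy":0,"wz":0,"jaw":0.65},{"x":0.008,"y":-0.005,"z":0,"wx":0,"wy":0,"wz":0,"jaw":0.65},{"x":-0.1,"y":0,"z":0,"wx":0,"wy":0,"wz":0,"jaw":0.65},{"x":-0.3,"y":0,"z":0,"wx":0,"wy":0,"wz":0,"jaw":0.65},{"x":-0.5,"y":0,"z":0,"wx":0,"wy":0,"wz":0,"jaw":0.65},{"x":-0.6,"y":-0.2,"z":0.1,"wx":0,"wy":0,"wz":0,"jaw":0.65},{"x":-0.6,"y":-0.4,"z":0.3,"wx":0,"wy":0,"wz":0,"jaw":0.65},{"x":-0.6,"y":-0.6,"z":0.5,"wx":0,"wy":0,"wz":0,"jaw":0.65},{"x":-0.6,"y":-0.8,"z":0.7,"wx":0,"wy":0,"wz":0,"jaw":0.8},{"x":-0.6,"y":-0.8,"z":0.75,"wx":0,"wy":0,"wz":0,"jaw":0.8},{"x":-0.6,"y":-0.8,"z":0.75,"wx":0,"wy":0,"wz":0,"jaw":0.8}]'; python3 g.py 434.7 -112.9 50 1.618 434.7 -112.9 50 0.047
python3 - <<'E'
from h import *
s=load("side"); H,S,V=[s["hsv"][...,i].astype(int) for i in range(3)]
m=(S>110)&((H<8)|(H>170))
rep("red cap side, z~83",s,m,(220,150,320,270),85)
rep("tube side",s,(S>60)&(H>13)&(H<35),(255,230,325,290),15.5)
cv2.imwrite("pics/s7.png",cv2.resize(s["bgr"][150:290,200:380],(720,560),interpolation=2))
t=load("top");H,S,V=[t["hsv"][...,i].astype(int) for i in range(3)]
for k,z in(("red",90),):
    rep(k,t,(S>110)&((H<8)|(H>170)),(255,145,295,180),z)
rep("tube",t,(S>60)&(H>13)&(H<35),(255,184,298,210),23.5)
E
```

```text
time: 13.5
tool_pos: [474.8, -98.6, 182.3]
tcp_rot: [1.13, 1.253, -1.115]
wrist_force: [0.3, 0.2, -0.0]
opening: 67.8
jaw yaw now 0.115 pos [474.8 -98.6 182.3] q [-0.21, 0.12, -0.41, 1.03, 0.0, 1.25] open 67.8 F [ 0.3  0.2 -0. ]
shift [0.527, -0.172, 0.039] turn [-0.957, 0.006, -0.006] alt [1.043, -0.006, -0.006]
jaw yaw now 0.115 pos [474.8 -98.6 182.3] q [-0.21, 0.12, -0.41, 1.03, 0.0, 1.25] open 67.8 F [ 0.3  0.2 -0. ]
shift [0.527, -0.172, 0.039] turn [0.043, -0.0, -0.008] alt [-1.957, 0.012, -0.001]
red cap side, z~83 c [647.7 121.3] px [253.8 223.9] n 112 rect [25.5 49.8] rang 31.7 axis 2.202 rng 659.0
tube side c [560.1 105.8] px [291.7 254.8] n 167 rect [20.1 93.6] rang 6.8 axis 1.735 rng 570.0
red c [649.5 114.4] px [269.3 158.5] n 78 rect [24.1 23.7] rang 1.1 axis 0.929 rng 659.0
tube c [564.3 101.6] px [277.4 194. ] n 123 rect [13.8 73.3] rang 8.2 axis 1.699 rng 573.0
```

View pics/s7.png

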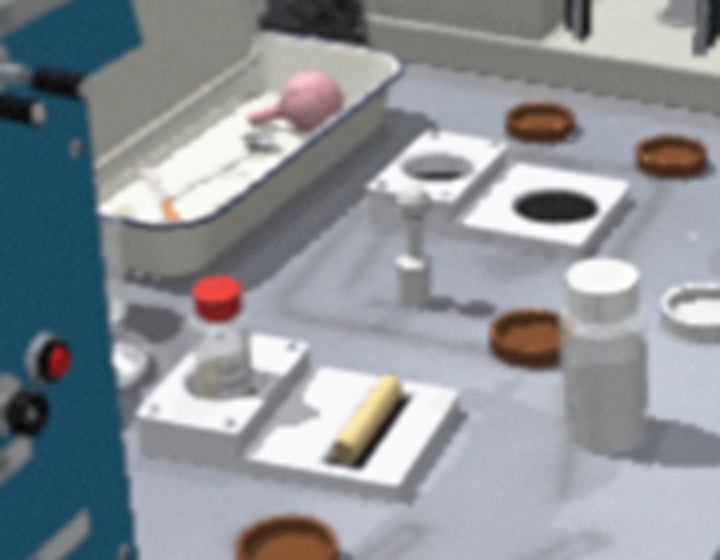

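Red bottle stands in the hole and the tube sits within about 2 mm of centre. Next the cup, with the jaws along the holder's y.

```bash
python3 -m crank '[{"x":0,"y":-0.17,"z":0.04,"wx":-0.4,"wy":0,"wz":0,"jaw":0.9},{"x":0,"y":-0.17,"z":0.04,"wx":-0.957,"wy":0,"wz":-0.006,"jaw":0.9},{"x":0,"y":-0.17,"z":0.04,"wx":-0.957,"wy":0,"wz":-0.006,"jaw":0.9},{"x":0,"y":-0.17,"z":0.04,"wx":-0.957,"wy":0,"wz":-0.006,"jaw":0.9},{"x":0.1,"y":-0.172,"z":0.039,"wx":-0.957,"wy":0.006,"wz":-0.006,"jaw":0.9},{"x":0.3,"y":-0.172,"z":0.039,"wx":-0.957,"wy":0.006,"wz":-0.006,"jaw":0.9},{"x":0.4,"y":-0.172,"z":0.039,"wx":-0.957,"wy":0.006,"wz":-0.006,"jaw":0.9},{"x":0.5,"y":-0.172,"z":0.039,"wx":-0.957,"wy":0.006,"wz":-0.006,"jaw":0.9},{"x":0.52,"y":-0.172,"z":0.039,"wx":-0.957,"wy":0.006,"wz":-0.006,"jaw":0.9},{"x":0.52,"y":-0.172,"z":0.039,"wx":-0.957,"wy":0.006,"wz":-0.006,"jaw":0.9},{"x":0.52,"y":-0.172,"z":0.039,"wx":-0.957,"wy":0.006,"wz":-0.006,"jaw":0.9}]'; python3 g.py 434.7 -112.9 2 1.618
```

```text
time: 14.98
tool_pos: [437.2, -111.3, 52.7]
tcp_rot: [-0.038, 1.569, 0.039]
wrist_force: [-1.0, -0.6, 0.6]
opening: 76.5
jaw yaw now 1.62 pos [ 437.2 -111.3   52.7] q [-0.25, 0.19, -0.65, 0.73, 0.0, -0.3] open 76.5 F [-1.  -0.6  0.6]
shift [0.203, -0.006, -0.011] turn [0.001, 0.001, -0.0] alt [-1.999, 0.001, 0.002]
```

```bash
python3 -m crank '[{"x":0.1,"y":-0.006,"z":-0.011,"wx":0,"wy":0,"wz":0,"jaw":0.9},{"x":0.17,"y":-0.006,"z":-0.011,"wx":0,"wy":0,"wz":0,"jaw":0.9},{"x":0.2,"y":-0.006,"z":-0.011,"wx":0,"wy":0,"wz":0,"jaw":0.9},{"x":0.203,"y":-0.006,"z":-0.011,"wx":0,"wy":0,"wz":0,"jaw":0.9},{"x":0.203,"y":-0.006,"z":-0.011,"wx":0,"wy":0,"wz":0,"jaw":0.9},{"x":0.203,"y":-0.006,"z":-0.011,"wx":0,"wy":0,"wz":0,"jaw":0.5},{"x":0.203,"y":-0.006,"z":-0.011,"wx":0,"wy":0,"wz":0,"jaw":0.5},{"x":0.203,"y":-0.006,"z":-0.011,"wx":0,"wy":0,"wz":0,"jaw":0.5},{"x":0.203,"y":-0.006,"z":-0.011,"wx":0,"wy":0,"wz":0,"jaw":0.5}]'; python3 g.py 578.9 -209 60 1.618
python3 - <<'E'
from h import *
d=load("side")
cv2.imwrite("pics/s8.png",cv2.resize(d["bgr"][150:290,300:460],(640,560),interpolation=2))
E
```

```text
time: 16.1
tool_pos: [435.2, -113.2, 3.1]
tcp_rot: [-0.038, 1.567, 0.039]
wrist_force: [-3.3, 0.3, 11.7]
opening: 51.6
jaw yaw now 1.62 pos [ 435.2 -113.2    3.1] q [-0.26, 0.26, -0.7, 0.6, 0.0, -0.3] open 51.6 F [-3.3  0.3 11.7]
shift [-0.226, -0.411, 0.556] turn [0.001, 0.002, -0.0] alt [-1.999, 0.0, 0.003]
```

View pics/s8.png

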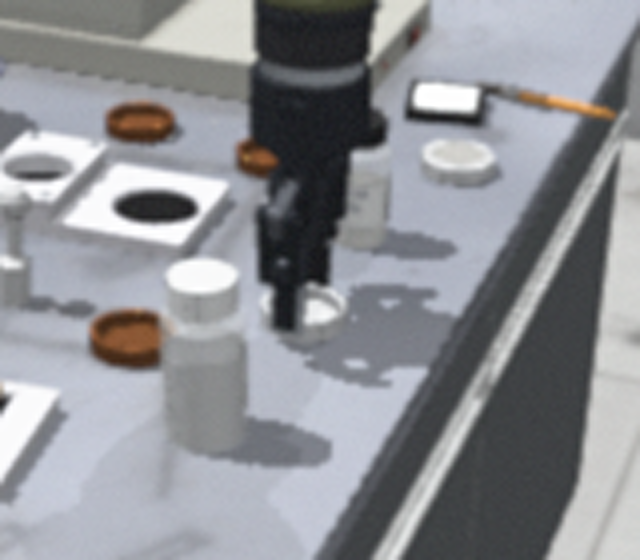

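The finger sits at pixel (288,300), left of the cup centre at (303,310). That is where its +y edge should project, so the grasp is centred. Lift and carry, keeping high between the tamper and the black bottle.

```bash
python3 -m crank '[{"x":-0.1,"y":0,"z":0,"wx":0,"wy":0,"wz":0,"jaw":0.4},{"x":-0.3,"y":0,"z":0,"wx":0,"wy":0,"wz":0,"jaw":0.4},{"x":-0.5,"y":0,"z":0,"wx":0,"wy":0,"wz":0,"jaw":0.4},{"x":-0.56,"y":-0.1,"z":0.15,"wx":0,"wy":0,"wz":0,"jaw":0.4},{"x":-0.56,"y":-0.25,"z":0.3,"wx":0,"wy":0,"wz":0,"jaw":0.4},{"x":-0.56,"y":-0.4,"z":0.45,"wx":0,"wy":0,"wz":0,"jaw":0.4},{"x":-0.5,"y":-0.411,"z":0.556,"wx":0,"wy":0,"wz":0,"jaw":0.4},{"x":-0.3,"y":-0.411,"z":0.556,"wx":0,"wy":0,"wz":0,"jaw":0.4},{"x":-0.2,"y":-0.411,"z":0.556,"wx":0,"wy":0,"wz":0,"jaw":0.4},{"x":-0.2,"y":-0.411,"z":0.556,"wx":0,"wy":0,"wz":0,"jaw":0.4},{"x":-0.2,"y":-0.411,"z":0.556,"wx":0,"wy":0,"wz":0,"jaw":0.4}]'; python3 g.py 578.9 -209 13 1.618
python3 - <<'E'
from h import *
d=load("side")
cv2.imwrite("pics/s9.png",cv2.resize(d["bgr"][120:250,270:430],(640,520),interpolation=2))
E
```

```text
time: 17.52
tool_pos: [579.6, -209.3, 54.7]
tcp_rot: [-0.039, 1.566, 0.038]
wrist_force: [0.6, 0.6, -0.1]
opening: 51.2
jaw yaw now 1.62 pos [ 579.6 -209.3   54.7] q [-0.35, 0.46, -0.26, 0.85, 0.0, -0.4] open 51.2 F [ 0.6  0.6 -0.1]
shift [0.167, 0.001, -0.004] turn [0.001, 0.003, 0.0] alt [-1.999, -0.0, 0.004]
```

View pics/s9.png

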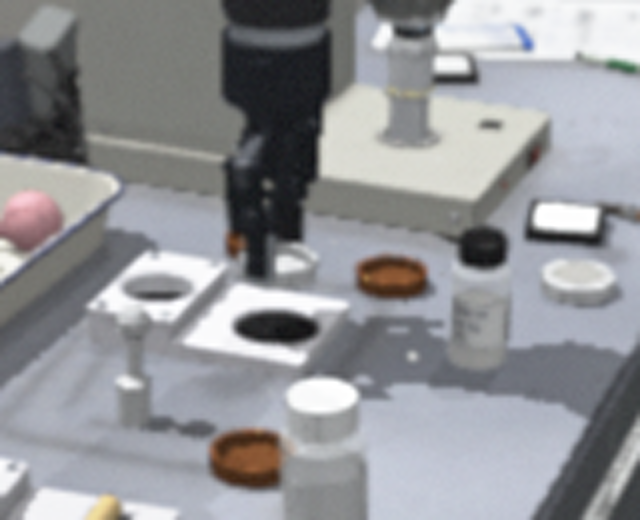

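The cup is held level above the round recess.

```bash
python3 -m crank '[{"x":0.1,"y":0.001,"z":-0.004,"wx":0,"wy":0,"wz":0,"jaw":0.4},{"x":0.14,"y":0.001,"z":-0.004,"wx":0,"wy":0,"wz":0,"jaw":0.4},{"x":0.155,"y":0.001,"z":-0.004,"wx":0,"wy":0,"wz":0,"jaw":0.4},{"x":0.165,"y":0.001,"z":-0.004,"wx":0,"wy":0,"wz":0,"jaw":0.4},{"x":0.165,"y":0.001,"z":-0.004,"wx":0,"wy":0,"wz":0,"jaw":0.4},{"x":0.165,"y":0.001,"z":-0.004,"wx":0,"wy":0,"wz":0,"jaw":0.4}]'; python3 g.py 578.9 -209 12 1.618
```

```text
time: 18.32
tool_pos: [579.6, -209.4, 14.4]
tcp_rot: [-0.039, 1.564, 0.038]
wrist_force: [-1.0, 0.2, -1.2]
opening: 51.7
jaw yaw now 1.62 pos [ 579.6 -209.4   14.4] q [-0.35, 0.5, -0.29, 0.77, 0.0, -0.4] open 51.7 F [-1.   0.2 -1.2]
shift [0.01, 0.002, -0.003] turn [0.001, 0.004, 0.001] alt [-1.999, -0.001, 0.006]
```

No contact yet, so 2 mm lower, release, rise, and go on towards the lid.

```bash
python3 -m crank '[{"x":0.009,"y":0.002,"z":-0.003,"wx":0,"wy":0,"wz":0,"jaw":0.4},{"x":0.009,"y":0.002,"z":-0.003,"wx":0,"wy":0,"wz":0,"jaw":0.4},{"x":0.009,"y":0.002,"z":-0.003,"wx":0,"wy":0,"wz":0,"jaw":0.8},{"x":0.009,"y":0.002,"z":-0.003,"wx":0,"wy":0,"wz":0,"jaw":0.85},{"x":0.009,"y":0.002,"z":-0.003,"wx":0,"wy":0,"wz":0,"jaw":0.85},{"x":-0.1,"y":0,"z":0,"wx":0,"wy":0,"wz":0,"jaw":0.85},{"x":-0.3,"y":0,"z":0,"wx":0,"wy":0,"wz":0,"jaw":0.85},{"x":-0.5,"y":0,"z":-0.1,"wx":0,"wy":0,"wz":0,"jaw":0.85},{"x":-0.6,"y":-0.1,"z":-0.3,"wx":0,"wy":0,"wz":0,"jaw":0.85},{"x":-0.6,"y":-0.3,"z":-0.5,"wx":0,"wy":0,"wz":0,"jaw":0.85},{"x":-0.6,"y":-0.5,"z":-0.6,"wx":0,"wy":0,"wz":0,"jaw":0.85},{"x":-0.6,"y":-0.65,"z":-0.7,"wx":0,"wy":0,"wz":0,"jaw":0.85},{"x":-0.6,"y":-0.65,"z":-0.7,"wx":0,"wy":0,"wz":0,"jaw":0.85},{"x":-0.6,"y":-0.65,"z":-0.7,"wx":0,"wy":0,"wz":0,"jaw":0.85}]'; python3 g.py 405.8 -378.8 50 1.618
python3 - <<'E'
from h import *
s=load("side"); t=load("top")
H,S,V=[t["hsv"][...,i].astype(int) for i in range(3)]
print("side row px of cup"); 
cv2.imwrite("pics/s10.png",np.hstack([cv2.resize(s["bgr"][160:230,300:380],(400,350),interpolation=2),cv2.resize(t["bgr"][135:205,350:430],(400,350),interpolation=2)]))
k=cv2.HoughCircles(cv2.cvtColor(t["bgr"][170:210,368:412],cv2.COLOR_BGR2GRAY),cv2.HOUGH_GRADIENT,1,40,param1=120,param2=8,minRadius=9,maxRadius=12)
print(None if k is None else (k[0,:2], ray(t,k[0,:1,:2]+[368,170],22).round(1)))
rep("cup interior bright",t,(V>170)&(S<40),(380,180,399,199),22)
E
```

```text
time: 20.08
tool_pos: [411.9, -379.8, 163.5]
tcp_rot: [-0.038, 1.564, 0.038]
wrist_force: [-0.4, 0.2, 0.3]
opening: 72.6
jaw yaw now 1.619 pos [ 411.9 -379.8  163.5] q [-0.75, 0.27, -0.26, 1.03, 0.0, -0.8] open 72.6 F [-0.4  0.2  0.3]
shift [0.454, 0.005, -0.027] turn [0.001, 0.004, 0.0] alt [-1.999, -0.001, 0.006]
side row px of cup
(array([[21.5, 19.5, 11.4]], dtype=float32), array([[ 577.3, -208.2,   22. ]]))
cup interior bright c [ 577.4 -207.6] px [389.3 189.5] n 297 rect [49.7 50.4] rang 89.2 axis 2.453 rng 614.0
```

View pics/s10.png

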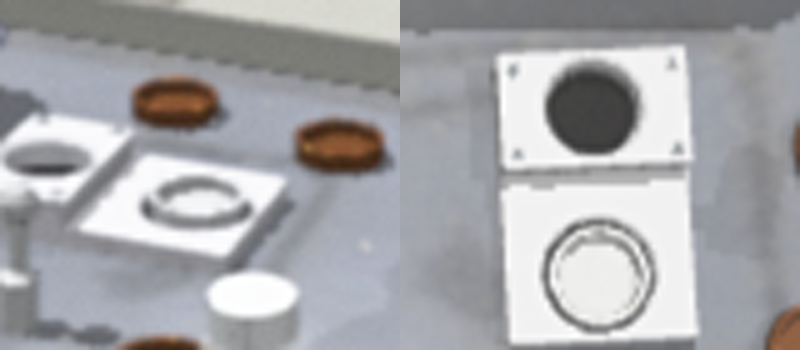

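The cup is seated in the recess with an even dark ring, at about (577.4, -208). Now the lid.

```bash
python3 -m crank '[{"x":0.15,"y":0.005,"z":-0.027,"wx":0,"wy":0.004,"wz":0,"jaw":0.9},{"x":0.3,"y":0.005,"z":-0.027,"wx":0,"wy":0.004,"wz":0,"jaw":0.9},{"x":0.45,"y":0.005,"z":-0.027,"wx":0,"wy":0.004,"wz":0,"jaw":0.9},{"x":0.55,"y":0.005,"z":-0.027,"wx":0,"wy":0.004,"wz":0,"jaw":0.9},{"x":0.62,"y":0.005,"z":-0.026,"wx":0,"wy":0.004,"wz":0,"jaw":0.9},{"x":0.64,"y":0.005,"z":-0.026,"wx":0,"wy":0.004,"wz":0,"jaw":0.9},{"x":0.64,"y":0.005,"z":-0.026,"wx":0,"wy":0.004,"wz":0,"jaw":0.9},{"x":0.64,"y":0.005,"z":-0.026,"wx":0,"wy":0.004,"wz":0,"jaw":0.9}]'; python3 g.py 405.8 -378.8 2 1.618
```

```text
time: 21.18
tool_pos: [407.6, -378.8, 4.5]
tcp_rot: [-0.041, 1.569, 0.038]
wrist_force: [0.2, -0.1, 0.4]
opening: 76.8
jaw yaw now 1.621 pos [ 407.6 -378.8    4.5] q [-0.75, 0.43, -0.45, 0.69, -0.0, -0.8] open 76.8 F [ 0.2 -0.1  0.4]
shift [0.01, 0.001, -0.007] turn [0.002, 0.001, 0.001] alt [-1.998, -0.002, 0.001]
```

```bash
python3 -m crank '[{"x":0.01,"y":0.001,"z":-0.007,"wx":0,"wy":0,"wz":0,"jaw":0.9},{"x":0.01,"y":0.001,"z":-0.007,"wx":0,"wy":0,"wz":0,"jaw":0.4},{"x":0.01,"y":0.001,"z":-0.007,"wx":0,"wy":0,"wz":0,"jaw":0.4},{"x":0.01,"y":0.001,"z":-0.007,"wx":0,"wy":0,"wz":0,"jaw":0.4},{"x":0.01,"y":0.001,"z":-0.007,"wx":0,"wy":0,"wz":0,"jaw":0.4}]'; python3 g.py 577.6 -208 60 1.618
python3 -m crank '[{"x":-0.1,"y":0,"z":0,"wx":0,"wy":0,"wz":0,"jaw":0.4},{"x":-0.3,"y":0,"z":0,"wx":0,"wy":0,"wz":0,"jaw":0.4},{"x":-0.5,"y":0,"z":0,"wx":0,"wy":0,"wz":0,"jaw":0.4},{"x":-0.6,"y":0,"z":0,"wx":0,"wy":0,"wz":0,"jaw":0.4},{"x":-0.6,"y":0,"z":0,"wx":0,"wy":0,"wz":0,"jaw":0.4}]'; python3 g.py 577.6 -208 60 1.618
```

```text
time: 21.8
tool_pos: [406.0, -378.9, 3.0]
tcp_rot: [-0.041, 1.569, 0.038]
wrist_force: [-0.9, 1.7, 9.1]
opening: 53.2
jaw yaw now 1.621 pos [ 406.  -378.9    3. ] q [-0.75, 0.43, -0.46, 0.69, -0.0, -0.8] open 53.2 F [-0.9  1.7  9.1]
shift [-0.229, 0.648, 0.72] turn [0.002, 0.001, 0.002] alt [-1.998, -0.003, 0.001]
time: 22.42
tool_pos: [406.9, -379.8, 155.3]
tcp_rot: [-0.044, 1.566, 0.035]
wrist_force: [0.2, -0.6, -0.2]
opening: 52.9
jaw yaw now 1.621 pos [ 406.9 -379.8  155.3] q [-0.75, 0.27, -0.29, 1.01, -0.0, -0.8] open 52.9 F [ 0.2 -0.6 -0.2]
shift [0.381, 0.654, 0.714] turn [0.002, 0.003, 0.004] alt [-1.998, -0.006, 0.005]
```

```bash
python3 -m crank '[{"x":0,"y":0.15,"z":0.17,"wx":0,"wy":0,"wz":0,"jaw":0.4},{"x":0,"y":0.3,"z":0.34,"wx":0,"wy":0,"wz":0,"jaw":0.4},{"x":0,"y":0.45,"z":0.5,"wx":0,"wy":0,"wz":0,"jaw":0.4},{"x":0,"y":0.6,"z":0.65,"wx":0,"wy":0.003,"wz":0.004,"jaw":0.4},{"x":0,"y":0.654,"z":0.714,"wx":0,"wy":0.003,"wz":0.004,"jaw":0.4},{"x":0.15,"y":0.654,"z":0.714,"wx":0,"wy":0.003,"wz":0.004,"jaw":0.4},{"x":0.3,"y":0.654,"z":0.714,"wx":0,"wy":0.003,"wz":0.004,"jaw":0.4},{"x":0.42,"y":0.654,"z":0.714,"wx":0,"wy":0.003,"wz":0.004,"jaw":0.4},{"x":0.46,"y":0.654,"z":0.714,"wx":0,"wy":0.003,"wz":0.004,"jaw":0.4},{"x":0.46,"y":0.654,"z":0.714,"wx":0,"wy":0.003,"wz":0.004,"jaw":0.4},{"x":0.46,"y":0.654,"z":0.714,"wx":0,"wy":0.003,"wz":0.004,"jaw":0.4}]'; python3 g.py 577.6 -208 25.5 1.618
```

```text
time: 23.8
tool_pos: [578.5, -208.7, 41.5]
tcp_rot: [-0.039, 1.569, 0.039]
wrist_force: [-0.8, -1.3, -0.6]
opening: 52.7
jaw yaw now 1.621 pos [ 578.5 -208.7   41.5] q [-0.35, 0.47, -0.27, 0.83, 0.0, -0.4] open 52.7 F [-0.8 -1.3 -0.6]
shift [0.064, 0.003, -0.004] turn [0.002, 0.001, 0.0] alt [-1.998, -0.0, 0.002]
```

```bash
python3 -m crank '[{"x":0.04,"y":0.003,"z":-0.004,"wx":0,"wy":0,"wz":0,"jaw":0.4},{"x":0.06,"y":0.003,"z":-0.004,"wx":0,"wy":0,"wz":0,"jaw":0.4},{"x":0.064,"y":0.003,"z":-0.004,"wx":0,"wy":0,"wz":0,"jaw":0.4},{"x":0.066,"y":0.003,"z":-0.004,"wx":0,"wy":0,"wz":0,"jaw":0.4},{"x":0.066,"y":0.003,"z":-0.004,"wx":0,"wy":0,"wz":0,"jaw":0.4},{"x":0.066,"y":0.003,"z":-0.004,"wx":0,"wy":0,"wz":0,"jaw":0.8},{"x":0.066,"y":0.003,"z":-0.004,"wx":0,"wy":0,"wz":0,"jaw":0.85},{"x":0.066,"y":0.003,"z":-0.004,"wx":0,"wy":0,"wz":0,"jaw":0.85},{"x":-0.1,"y":0,"z":0,"wx":0,"wy":0,"wz":0,"jaw":0.85},{"x":-0.3,"y":0,"z":0,"wx":0,"wy":0,"wz":0,"jaw":0.85},{"x":-0.5,"y":0,"z":-0.1,"wx":0,"wy":0,"wz":0,"jaw":0.85},{"x":-0.5,"y":0,"z":-0.3,"wx":0,"wy":0,"wz":0,"jaw":0.85},{"x":-0.5,"y":-0.1,"z":-0.5,"wx":0,"wy":0,"wz":0,"jaw":0.8},{"x":-0.5,"y":-0.1,"z":-0.55,"wx":0,"wy":0,"wz":0,"jaw":0.8},{"x":-0.5,"y":-0.1,"z":-0.55,"wx":0,"wy":0,"wz":0,"jaw":0.8}]'; python3 g.py 438.5 -237.2 150 1.618 438.5 -237.2 30 1.618
python3 - <<'E'
from h import *
s=load("side"); t=load("top")
H,S,V=[t["hsv"][...,i].astype(int) for i in range(3)]
rep("lid top",t,(S<60)&(V>100)&(V<222),(376,175,403,203),36)
cv2.imwrite("pics/s11.png",np.hstack([cv2.resize(s["bgr"][150:230,300:400],(400,320),interpolation=2),cv2.resize(t["bgr"][135:255,350:430],(400,600),interpolation=2)[:320]]))
E
```

```text
time: 25.68
tool_pos: [442.0, -240.6, 166.5]
tcp_rot: [-0.038, 1.568, 0.038]
wrist_force: [1.5, 0.5, 1.0]
opening: 68.5
jaw yaw now 1.619 pos [ 442.  -240.6  166.5] q [-0.5, 0.17, -0.39, 1.01, 0.0, -0.55] open 68.5 F [1.5 0.5 1. ]
shift [0.066, 0.014, -0.013] turn [0.001, 0.002, 0.0] alt [-1.999, -0.0, 0.003]
jaw yaw now 1.619 pos [ 442.  -240.6  166.5] q [-0.5, 0.17, -0.39, 1.01, 0.0, -0.55] open 68.5 F [1.5 0.5 1. ]
shift [0.546, 0.015, -0.015] turn [0.001, 0.002, 0.0] alt [-1.999, -0.0, 0.003]
lid top c [ 573.5 -205.4] px [389.3 190.2] n 473 rect [65.9 62.6] rang 0.1 axis 3.132 rng 609.0
```

View pics/s11.png

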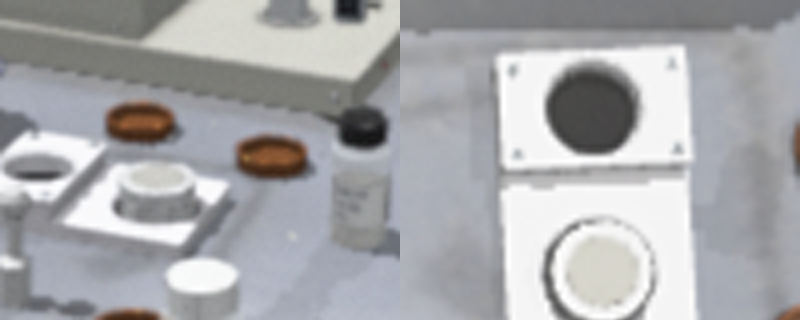

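The lid sits level and concentric on the cup. Last, the black bottle.

```bash
python3 -m crank '[{"x":0.066,"y":0.014,"z":-0.014,"wx":0,"wy":0,"wz":0,"jaw":0.8},{"x":0.066,"y":0.014,"z":-0.014,"wx":0,"wy":0,"wz":0,"jaw":0.8},{"x":0.2,"y":0.014,"z":-0.014,"wx":0,"wy":0,"wz":0,"jaw":0.8},{"x":0.35,"y":0.014,"z":-0.014,"wx":0,"wy":0,"wz":0,"jaw":0.8},{"x":0.48,"y":0.014,"z":-0.014,"wx":0,"wy":0,"wz":0,"jaw":0.8},{"x":0.53,"y":0.014,"z":-0.014,"wx":0,"wy":0,"wz":0,"jaw":0.8},{"x":0.535,"y":0.014,"z":-0.014,"wx":0,"wy":0,"wz":0,"jaw":0.8},{"x":0.535,"y":0.014,"z":-0.014,"wx":0,"wy":0,"wz":0,"jaw":0.8},{"x":0.535,"y":0.014,"z":-0.014,"wx":0,"wy":0,"wz":0,"jaw":0.3},{"x":0.535,"y":0.014,"z":-0.014,"wx":0,"wy":0,"wz":0,"jaw":0.3},{"x":0.535,"y":0.014,"z":-0.014,"wx":0,"wy":0,"wz":0,"jaw":0.3},{"x":0.535,"y":0.014,"z":-0.014,"wx":0,"wy":0,"wz":0,"jaw":0.3},{"x":0.535,"y":0.014,"z":-0.014,"wx":0,"wy":0,"wz":0,"jaw":0.3}]'; python3 g.py 669.4 -205 180 1.618
```

```text
time: 27.4
tool_pos: [441.0, -238.1, 34.1]
tcp_rot: [-0.041, 1.566, 0.037]
wrist_force: [-1.2, 0.1, 6.3]
opening: 39.8
jaw yaw now 1.621 pos [ 441.  -238.1   34.1] q [-0.5, 0.3, -0.56, 0.71, 0.0, -0.55] open 39.8 F [-1.2  0.1  6.3]
shift [-0.579, 0.085, 0.922] turn [0.002, 0.003, 0.002] alt [-1.998, -0.003, 0.005]
```

```bash
python3 -m crank '[{"x":-0.15,"y":0,"z":0,"wx":0,"wy":0,"wz":0,"jaw":0.2},{"x":-0.35,"y":0,"z":0,"wx":0,"wy":0,"wz":0,"jaw":0.2},{"x":-0.45,"y":0,"z":0.1,"wx":0,"wy":0,"wz":0,"jaw":0.2},{"x":-0.45,"y":0.02,"z":0.28,"wx":0,"wy":0,"wz":0,"jaw":0.2},{"x":-0.45,"y":0.04,"z":0.46,"wx":0,"wy":0,"wz":0,"jaw":0.2},{"x":-0.45,"y":0.06,"z":0.62,"wx":0,"wy":0,"wz":0,"jaw":0.2},{"x":-0.45,"y":0.085,"z":0.78,"wx":0,"wy":0,"wz":0,"jaw":0.2},{"x":-0.45,"y":0.085,"z":0.9,"wx":0,"wy":0.003,"wz":0.002,"jaw":0.2},{"x":-0.4,"y":0.085,"z":0.922,"wx":0,"wy":0.003,"wz":0.002,"jaw":0.2},{"x":-0.3,"y":0.085,"z":0.922,"wx":0,"wy":0.003,"wz":0.002,"jaw":0.2},{"x":-0.3,"y":0.085,"z":0.922,"wx":0,"wy":0.003,"wz":0.002,"jaw":0.2},{"x":-0.3,"y":0.085,"z":0.922,"wx":0,"wy":0.003,"wz":0.002,"jaw":0.2}]'; python3 g.py 670.5 -205 45 1.618
python3 - <<'E'
from h import *
d=load("side")
cv2.imwrite("pics/s12.png",cv2.resize(d["bgr"][100:240,260:420],(640,560),interpolation=2))
E
```

```text
time: 28.9
tool_pos: [669.1, -205.4, 110.6]
tcp_rot: [-0.038, 1.571, 0.039]
wrist_force: [0.4, -0.8, 0.5]
opening: 40.2
jaw yaw now 1.62 pos [ 669.1 -205.4  110.6] q [-0.3, 0.56, 0.05, 1.06, 0.0, -0.35] open 40.2 F [ 0.4 -0.8  0.5]
shift [0.263, 0.001, 0.006] turn [0.002, -0.0, -0.0] alt [-1.998, 0.001, -0.0]
```

View pics/s12.png

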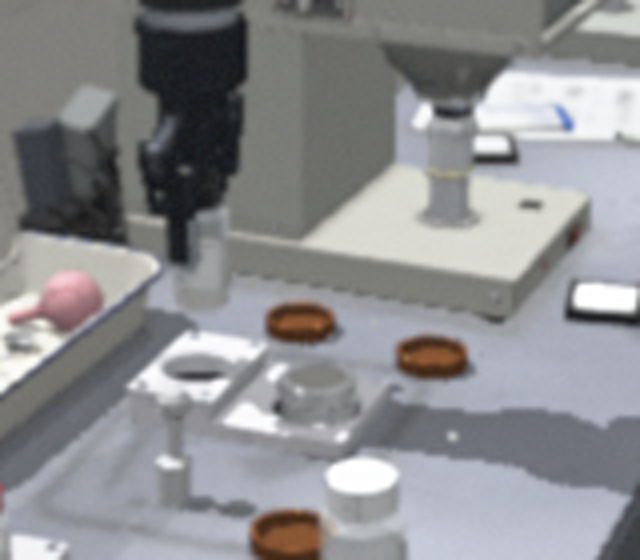

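The bottle is held upright over the cup holder's hole. Quick ray check of the foot, at about crop (203,292), before lowering.

```bash
python3 - <<'E'
from h import *
d=load("side")
print(ray(d,[[260+203/4,100+y/4] for y in(285,292,297)],76.5).round(1))
E
python3 -m crank '[{"x":0.1,"y":0.001,"z":0.005,"wx":0,"wy":0,"wz":0,"jaw":0.2},{"x":0.18,"y":0.001,"z":0.005,"wx":0,"wy":0,"wz":0,"jaw":0.2},{"x":0.18,"y":0.001,"z":0.005,"wx":0,"wy":0,"wz":0,"jaw":0.2}]'; python3 g.py 670.5 -205 44 1.618
```

```text
[[ 675.4 -229.4   76.5]
 [ 669.6 -217.8   76.5]
 [ 665.5 -209.5   76.5]]
time: 29.38
tool_pos: [670.2, -205.1, 65.7]
tcp_rot: [-0.038, 1.571, 0.039]
wrist_force: [-0.6, -0.0, -0.7]
opening: 40.7
jaw yaw now 1.62 pos [ 670.2 -205.1   65.7] q [-0.3, 0.6, 0.0, 0.98, 0.0, -0.35] open 40.7 F [-0.6 -0.  -0.7]
shift [0.087, 0.0, 0.001] turn [0.001, -0.0, -0.0] alt [-1.998, 0.001, -0.001]
```

```bash
python3 -m crank '[{"x":0.05,"y":0,"z":0.001,"wx":0,"wy":0,"wz":0,"jaw":0.2},{"x":0.08,"y":0,"z":0.001,"wx":0,"wy":0,"wz":0,"jaw":0.2},{"x":0.083,"y":0,"z":0.001,"wx":0,"wy":0,"wz":0,"jaw":0.2},{"x":0.083,"y":0,"z":0.001,"wx":0,"wy":0,"wz":0,"jaw":0.2},{"x":0.083,"y":0,"z":0.001,"wx":0,"wy":0,"wz":0,"jaw":0.2}]'; python3 g.py 670.5 -205 44 1.618
```

```text
time: 30.0
tool_pos: [670.7, -205.1, 45.3]
tcp_rot: [-0.039, 1.57, 0.039]
wrist_force: [-0.3, -0.5, -1.4]
opening: 40.5
jaw yaw now 1.62 pos [ 670.7 -205.1   45.3] q [-0.3, 0.62, -0.02, 0.94, 0.0, -0.35] open 40.5 F [-0.3 -0.5 -1.4]
shift [0.005, 0.0, -0.001] turn [0.001, -0.0, -0.0] alt [-1.999, 0.001, -0.0]
```

Foot is now about 1 mm above the floor. Release, rise straight up, and retreat towards the robot, clear of the view.

```bash
python3 -m crank '[{"x":0.004,"y":0,"z":0,"wx":0,"wy":0,"wz":0,"jaw":0.2},{"x":0.004,"y":0,"z":0,"wx":0,"wy":0,"wz":0,"jaw":0.5},{"x":0.004,"y":0,"z":0,"wx":0,"wy":0,"wz":0,"jaw":0.75},{"x":0.004,"y":0,"z":0,"wx":0,"wy":0,"wz":0,"jaw":0.75},{"x":0.004,"y":0,"z":0,"wx":0,"wy":0,"wz":0,"jaw":0.75},{"x":-0.1,"y":0,"z":0,"wx":0,"wy":0,"wz":0,"jaw":0.75},{"x":-0.3,"y":0,"z":0,"wx":0,"wy":0,"wz":0,"jaw":0.75},{"x":-0.5,"y":0,"z":0,"wx":0,"wy":0,"wz":0,"jaw":0.75},{"x":-0.6,"y":0,"z":-0.2,"wx":0,"wy":0,"wz":0,"jaw":0.75},{"x":-0.6,"y":-0.1,"z":-0.4,"wx":0,"wy":0,"wz":0,"jaw":0.75},{"x":-0.6,"y":-0.3,"z":-0.6,"wx":0,"wy":0,"wz":0,"jaw":0.75},{"x":-0.6,"y":-0.5,"z":-0.8,"wx":0,"wy":0,"wz":0,"jaw":0.75},{"x":-0.6,"y":-0.6,"z":-0.9,"wx":0,"wy":0,"wz":0,"jaw":0.75},{"x":-0.6,"y":-0.6,"z":-0.9,"wx":0,"wy":0,"wz":0,"jaw":0.75},{"x":-0.6,"y":-0.6,"z":-0.9,"wx":0,"wy":0,"wz":0,"jaw":0.75}]'
python3 - <<'E'
from h import *
s=load("side"); t=load("top")
H,S,V=[t["hsv"][...,i].astype(int) for i in range(3)]
rep("black cap",t,V<100,(376,135,402,163),105)
rep("red cap",t,(S>110)&((H<8)|(H>170)),(255,145,295,180),90)
rep("tube",t,(S>60)&(H>13)&(H<35),(255,184,298,210),23.5)
rep("lid dark top",t,(V<225)&(V>180)&(S>8),(382,180,399,199),36)
rep("wcap",t,(V>190)&(S<30),(288,228,310,250),105)
cv2.imwrite("pics/f.png",np.vstack([cv2.resize(s["bgr"][150:290,200:400],(800,560),interpolation=2)[:330],cv2.resize(t["bgr"][135:255,240:440],(800,480),interpolation=2)[:270]]))
E
```

```text
time: 31.88
tool_pos: [453.6, -366.1, 195.4]
tcp_rot: [-0.038, 1.57, 0.039]
wrist_force: [-0.4, 0.2, 0.9]
opening: 64.1
black cap c [ 665.6 -201.6] px [391.5 151. ] n 126 rect [28.2 31.6] rang 89.1 axis 2.741 rng 695.0
red cap c [649.5 114.4] px [269.3 158.5] n 80 rect [24.1 23.7] rang 1.1 axis -2.642 rng 660.0
tube c [564.4 101.5] px [277.4 194. ] n 122 rect [13.8 73.3] rang 8.6 axis 1.697 rng 573.0
lid dark top c [ 576.9 -207.5] px [390.1 189. ] n 151 rect [36.5 36.9] rang 26.7 axis 1.669 rng 613.0
wcap c [446.1  37.5] px [297.3 236.9] n 203 rect [37.4 37.7] rang 0.3 axis 2.234 rng 448.0
```

View pics/f.png

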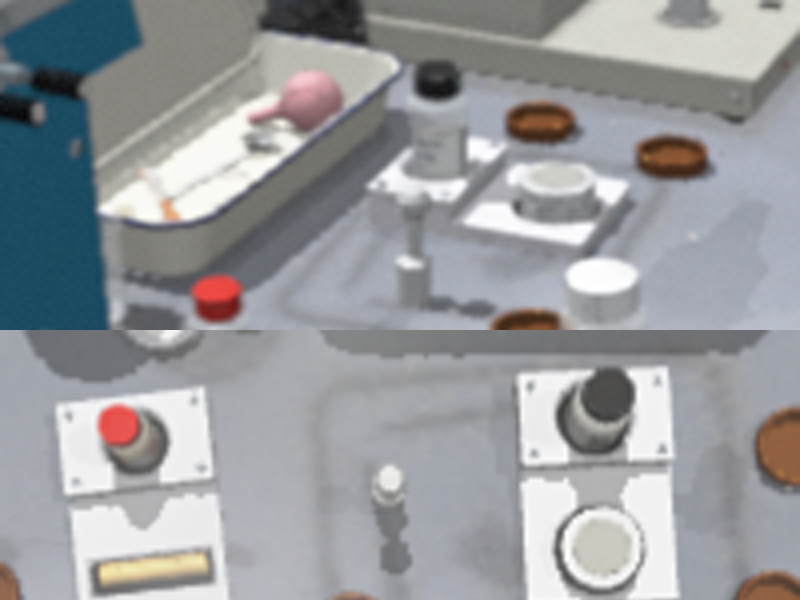

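The last picture shows both bottles upright in their holes, the lid concentric on the cup, the tube in the long recess, and the tamper and white bottle in place. The arm is clear, so I'm handing in.

```bash
python3 -c "
from station import arm
print(arm.hand_in(), arm.get_obs()['time'])"
```

```text
the job is handed in; nothing more can be done
the job is handed in; nothing more can be done
```

I set out both lots and handed the job in after about 32 s of robot time. I used 16 pictures, which is the limit. The hand-in reported no verdict, so what follows rests on my own last checks.

| Item | Where it stands | Last offset from measured centre |
|---|---|---|
| Brass tube | In the long recess, within about 0.02 rad of the holder's axis | about 2 mm |
| Red-capped bottle | In the hole behind the tube, upright | about 3 mm, from its cap |
| Powder cup | In the round recess | about 2 mm |
| Lid | Flat on the cup | under 1 mm from the cup centre |
| Black-capped bottle | In the hole behind the cup, upright | about 5 mm, from its cap |

- **Bystanders:** the white bottle's cap measures within about 1 mm of its starting position. I checked the tamper only by eye; it looks unmoved in the last picture.
- **Forces:** contact readings at the end of each move stayed under 12 N.
- **Disagreements and repeats:**
  - **Cap offsets:** the cap colour masks came out smaller than the real caps, so the two bottle offsets are uncertain by a few millimetres. The black bottle's is the largest, against the 8 mm allowed.
  - **Tube grip:** the first grip on the tube rode up, so I opened the jaws and gripped again lower.
  - **Gripper readings:** the opening read 2–3 mm under the true sizes throughout.
  - **Heights:** I judged seating from the tool height and the pictures and did not measure it separately.

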